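Put the loose battery away in the lugged stoneware jar

ROBOT

A 6-joint arm with a two-finger parallel gripper is mounted at the origin on a cart in front of the work surface, level with it; the furniture and walls round the work are solid. World frame = base frame: x ahead of the robot, y to its left, z up, the work surface at z = 0. Lengths are in m, angles in rad, forces in N, time in s.
With the tool pointing down it reaches from about 0.275 to 0.725 m from the base axis. Payload 15.9 kg.
Tool frame: the origin (TCP) lies midway between the tips of the shut fingers; the grasp point (between the pads) lies 19 mm behind it (ctrl.pinch_z is the distance from the TCP to the grasp point, in m); z points along the fingers, y is the direction in which the jaws open and shut (so a half turn about z gives the same grasp; the last joint's range is limited). The gripper opens to 85 mm and grips with 20 to 120 N. Pads are 22 mm wide; open, the fingers measure 114 mm over their backs; the gripper's body (76 mm by 85 mm) begins 54 mm behind the grasp point. The pads swing forward as they close: fully open they stand 13 mm farther back than shut.
Start: joints at [1.271, 0.213, -0.034, 1.323, 0, 1.571], TCP at [0.148, 0.478, 0.231] pointing down, gripper open.
Joint ranges: [-2.98, 2.98], [-0.74, 1.72], [-1.14, 1.35], [-2.1, 2.04], [-1.57, 1.44], [-3.14, 3.14]. Speed limits (rad/s): [1.89, 1.89, 2.39, 2.57, 3.14, 3.14].

INTERFACE

Orientations are given as a 3x3 rotation matrix whose columns are the frame's x, y, z axes.
In Python, from cell import ctrl, cams, spotter gives the robot as it stands.
- The arm moves only by the tool drive_tool, never from a script. Its argument "increments" is a list of rows, each a list of 2 entries, a list of its own where there are three numbers: the shift along the tool's x, y, z in mm, then the turn about the tool's z in rad. A call has exactly 10 rows; each row is the pose to reach, as a shift and turn from the pose commanded when the call began, along the tool's axes at that moment; what a row does not reach only later rows make up. A row lasts 1/10 s, in which the tool goes at most 50 mm and 8.59 degrees, less where a joint would pass 70% of its speed; a pose out of reach is approached as far as the arm can. A call with a gripper value outside its range is refused whole. "fingers" is the opening, from 0 (shut) to 1 (fully open), set as the call begins (left out, the last holds). The fingers move at their own pace and stop on an object; the grip force is fixed at half the most. Time passes only in rows, so rows that repeat a pose let the fingers close, or fill a call up. It gives the time, the measured TCP pose, the force and the opening at its end, in the units of the state.
- ctrl.state(): the state, without advancing time (a new reading comes with each control period).
- cams.capture(name): name is "side" or "top" or "wrist"; returns a dict with "color" (420x560x3 uint8, red, green, blue), "K" (3x3 intrinsics, pixels), "cam_to_world" (4x4, takes a point from camera to world coordinates). Camera axes: x right, y up, looking along -z (the intrinsics and any distortion apply to the point x, -y, -z); pixel columns grow to the right and rows downward; lengths in m; the calibration is good to about 2 mm. The wrist camera is an equidistant fisheye: a pixel r from the principal point sees the ray r / f radians off the axis. A picture is of the moment at which its call begins. There is no depth.
- ctrl.sign_off(): hands the job in, once; it reports no verdict.
Trained networks look in the newest picture that a camera, given by its name, has taken for a name from the list of things; names that differ only in an ending like _2 or _b are one class to them, and where a whole thing is asked for, a point or a joint stands for the part that bears it (a point fixed in the world has none). Each returns a list of dicts, best first, with "confidence" (0 to 1); they miss things now and then, are a little off and sometimes report something else, mostly with a low value. They report only what shows in the picture. A call takes as long as a camera call.
- spotter.find_in(target, camera): "bbox" ([left, top, width, height] in pixels, round what is visible of it).
- spotter.place_of(target, camera): "position" ([row, column] in pixels: a listed point, or the origin of a listed thing).
The state is a dict: "t": time; "joints": joint angles; "qvel": joint speeds; "joint_torque": joint torques, N m; "eef_pos": TCP position; "ee_rot": TCP orientation; "contact_force": force on the tool from outside, world axes, zero at the start; "moment": the same for the moment, N m; "gripper_width": finger opening in m.
Only numpy, scipy, OpenCV 4.12 (cv2) and the standard library are available. Lean on these libraries where they do the work, as an engineer would, in place of code of your own. Each camera call takes 0.05 s, during which the arm holds its last target.

TASK

Put the loose battery safely away: drop it into the leaning stoneware jar, then close the jar with its brown wooden lid. The lid has lugs underneath that only go in where the jar's hidden notches are, so turn it on its seat by feel until it drops in and lies flush all round on the rim. Leave everything else standing where it is.

Things in the scene. Friction and masses are not known exactly. Their poses are not given: they have to be found in the camera images.
- stand: Light wooden stand, fixed, 190x120 mm base; origin under the middle of the base, -x axis = its front, turned roughly to the robot. It holds an off-white stoneware jar leaning 25 degrees from vertical, mouth toward the front. It grips the jar tightly (over 1 N m to turn it). Behind it wall cabinets hang 0.44 m above the worktop, from about x = 0.56 m back, left of y = -0.15 m.
- mouth (a point): Centre of the jar's open mouth at rim level, about 156 mm above the worktop. z axis = the jar's axis, pointing out of the mouth (leaning 25 degrees to the front); y level; x toward the upper edge of the rim. The point does not turn with the jar. Jar 92 in outside diameter, 130 long; mouth 84 wide inside, wall 4 (mm).
- flange (a point): On the jar's axis, 14 mm below the rim: level of the upper face of an inner flange, 8 thick, that narrows the opening to 62. It has four notches about 18 wide, 90 degrees apart. The jar may sit turned any way about its axis in the stand, so the angle of the notches is unknown. Same axes as mouth.
- jar_bottom (a point): Centre of the jar's inner floor, 124 mm below the rim. Same axes as mouth.
- lid_seat (a point): Centre of the underside of the lid's disc, which lies on the jar's rim; coincides with mouth when the lid is home. z: the lid's axis, out of its top; x: along the bar grip. Brown wooden lid, 0.12 kg, disc 96 mm in diameter, 8 thick. Below the disc is a round plug, 80 in diameter, 13 deep, bevelled: 2 of play all round in the mouth. It starts lying flat, grip up.
- lid: The lid; origin on its axis at the feet of its four lugs, 22 mm below lid_seat. The lugs are under the plug on the lid's +x, +y, -x, -y axes, 32 to 37.5 from the axis, 12 wide. Off the notches (play about 5 degrees each way) they stand on the flange and the lid stays 8 proud; turned by up to a quarter turn, lightly pressed, it drops home.
- lid_grip (a point): Centre of the straight bar grip on top of the lid: 62 mm long (x axis), 14 wide (y axis), 27 high (from 8 to 35 above lid_seat); this point is 21.5 above lid_seat on the lid's axis.
- battery_center (a point): Centre of the loose battery lying on the worktop: 50 mm long (along the point's y axis), 15 wide, 15 high; 23 g. It fits through the flange level across or end on.
- half_tin_center (a point): Bystander, to be left alone: tin with a teal label, 76 wide, 58 high (mm); the point is its centre, half-way up.
- honey_jar_center (a point): Bystander, to be left alone: glass honey jar with a grey cap, 66x72, 102 high (mm); the point is its centre, half-way up.
- pepper_mill_center (a point): Bystander, to be left alone: wooden pepper mill, 58 wide, 170 high, beside the left of the stand (its centre about 135 mm from the stand's) (mm); the point is its centre, half-way up.
- spice_2_center (a point): Bystander, to be left alone: spice jar with a red cap, 45 wide, 106 high, beside the right of the stand (about 130 mm from the stand's centre) (mm); the point is its centre, half-way up.
- pen_center (a point): Bystander, to be left alone: white pen lying flat, 145 long, 11 wide, 9 high (mm); the point is its centre, half-way up.
- teaspoon_center (a point): Bystander, to be left alone: steel teaspoon lying flat, 137x28x13 (mm); the point is its centre, half-way up.

How it is judged:
On the way:
1. the battery is inside the jar, below the flange (x of battery_center in the frame of mouth between -0.043 and 0.043 m and y of battery_center in the frame of mouth between -0.043 and 0.043 m and z of battery_center in the frame of mouth between -0.13 and -0.022 m), for 0.2 s.
At the end, for the whole second after the job is handed in: The battery is inside the jar (more than 22 mm below the rim), the lid is home in its notches: the underside of its disc within 4.5 mm of the mouth's centre at rim level and square to the jar's axis within 0.07 rad (4 degrees), and the lid is at rest (all of step 1 and distance between lid_seat and mouth below 0.0045 m and angle between the z axis of lid_seat and the z axis of mouth, either way round below 0.07 rad and linear speed of lid below 0.02 m/s); the robot touches nothing.
It fails at once if the half_tin is knocked over or pushed more than 30 mm (distance of half_tin_center from where it was at the start of the episode above 0.03 m or angle between half_tin_center's own z axis and vertical above 0.5 rad).
It fails at once if the honey_jar is knocked over or pushed more than 30 mm (distance of honey_jar_center from where it was at the start of the episode above 0.03 m or angle between honey_jar_center's own z axis and vertical above 0.5 rad).
It fails at once if the pepper_mill is knocked over or pushed more than 30 mm (distance of pepper_mill_center from where it was at the start of the episode above 0.03 m or angle between pepper_mill_center's own z axis and vertical above 0.5 rad).
It fails at once if the spice_2 is knocked over or pushed more than 30 mm (distance of spice_2_center from where it was at the start of the episode above 0.03 m or angle between spice_2_center's own z axis and vertical above 0.5 rad).
It fails at once if the pen or the teaspoon is moved more than 30 mm (distance of any of pen_center, teaspoon_center from where it was at the start of the episode above 0.03 m).
It also fails if it takes over 72 s, if anything falls off the work surface, if the arm or the gripper's body presses on something with over 40 N, if the wrist force passes 120 N, or if a joint passes its speed limit or range.

## Working session

There is one attempt and no reset: what is moved stays moved. The work goes in short steps, Python scripts to look and compute and a tool call to move; the robot and the scene stay as the last step left them, time stands still between calls to the robot, and variables do not carry over. Pictures are saved under pics/ and viewed, and the job is handed in when it is done.

Besides the shell and the picture viewer there is one more tool, called after ">>>" as a command line: name --argument value ..., lists and objects as JSON in quotes. drive_tool: Moves the arm, as the interface text tells. Its arguments: {"type":"object","properties":{"increments":{"type":"array","items":{"type":"array"}},"fingers":{"type":"number"}},"required":["increments"]}

```bash
ls; mkdir -p pics
cat > h.py <<'E'
import numpy as np, cv2
from cell import ctrl, cams, spotter
def cap(n,f):
    d=cams.capture(n); cv2.imwrite('pics/'+f,d['color'][:,:,::-1]); return d
E
python3 - <<'E'
from h import *
for n in ['side','top','wrist']:
    d=cap(n,n+'0.png'); print(n,d['K'].tolist(),np.round(d['cam_to_world'],4).tolist(),[k for k in d])
    for t in ['stand','mouth','jar_bottom','lid_seat','lid_grip','lid','battery_center','half_tin_center','honey_jar_center','pepper_mill_center','spice_2_center','pen_center','teaspoon_center']:
        r=spotter.place_of(t,n); print(t,[(np.round(x['position']).tolist(),round(x['confidence'],2)) for x in r[:3]])
print(ctrl.state())
E
```

```text
pics
side [[522.8079092877706, 0.0, 273.0889081247977], [0.0, 522.8079092877706, 214.40709434360141], [0.0, 0.0, 1.0]] [[-0.9996, -0.028, -0.0029, 0.4625], [0.0082, -0.388, 0.9216, 1.2995], [-0.0269, 0.9212, 0.3881, 0.6429], [0.0, 0.0, 0.0, 1.0]] ['color', 'K', 'cam_to_world']
stand [([245.0, 250.0], 0.87), ([208.0, 237.0], 0.72)]
mouth []
jar_bottom [([227.0, 248.0], 0.83)]
lid_seat [([191.0, 289.0], 0.6)]
lid_grip []
lid []
battery_center [([321.0, 296.0], 0.54)]
half_tin_center [([274.0, 309.0], 0.84)]
honey_jar_center [([194.0, 290.0], 0.92)]
pepper_mill_center [([194.0, 293.0], 0.27)]
spice_2_center [([208.0, 237.0], 0.72), ([324.0, 296.0], 0.66), ([225.0, 246.0], 0.62)]
pen_center [([228.0, 307.0], 0.44), ([234.0, 248.0], 0.39)]
teaspoon_center [([251.0, 310.0], 0.59)]
top [[394.99162091715385, 0.0, 284.2682700133309], [0.0, 394.99162091715385, 209.7596883181076], [0.0, 0.0, 1.0]] [[-0.0201, 0.9908, -0.1339, 0.3549], [-0.9998, -0.0188, 0.0116, 0.0089], [0.009, 0.1341, 0.9909, 1.0384], [0.0, 0.0, 0.0, 1.0]] ['color', 'K', 'cam_to_world']
stand [([194.0, 293.0], 0.93)]
mouth [([2
[... 1307 characters left out ...]
2349500e+00,
        7.86988452e-06,  1.57077274e+00]), 'qvel': array([ 0.00104915,  0.00078978,  0.00298639,  0.00025921, -0.00048788,
       -0.00013455]), 'joint_torque': array([-3.59153484e-03, -6.85968518e+01,  4.87320328e+01,  1.45132326e-03,
       -1.87120190e-04,  4.78138122e-05]), 'eef_pos': array([0.14764823, 0.47770091, 0.23131655]), 'ee_rot': array([[-9.55410836e-01,  2.95279757e-01,  4.97195562e-07],
       [ 2.95279757e-01,  9.55410835e-01,  2.82588634e-05],
       [ 7.86924428e-06,  2.71456361e-05, -1.00000000e+00]]), 'contact_force': array([ 0.08613691, -0.20195992,  0.39652441]), 'moment': array([ 0.0761572 , -0.00610562,  0.0266529 ]), 'gripper_width': 0.08546672956930788}
```

View pics/top0.png

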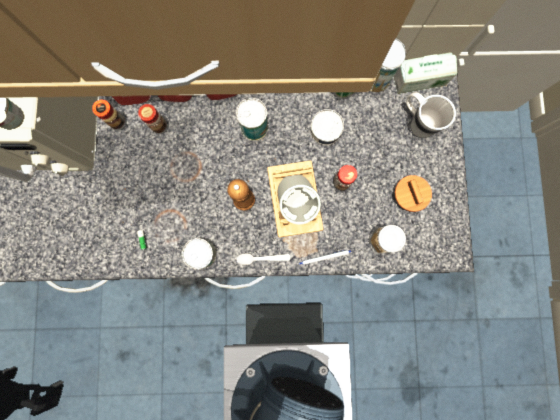

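View pics/side0.png

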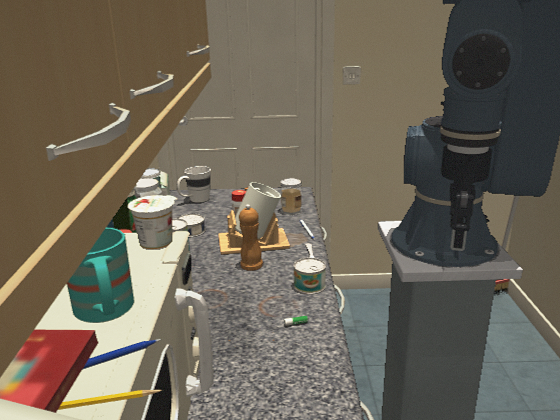

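View pics/wrist0.png

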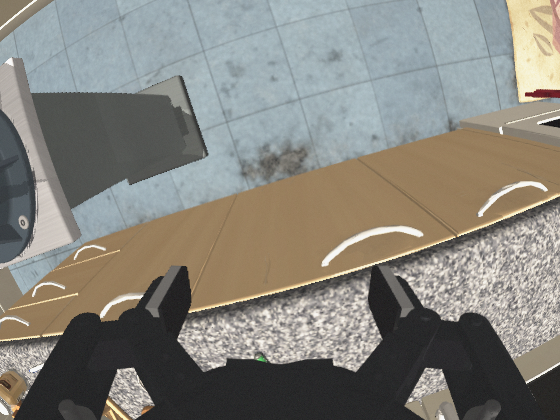

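```bash
cat >> h.py <<'E'
KT=np.array([[394.99162,0,284.26827],[0,394.99162,209.75969],[0,0,1]])
MT=np.array([[-0.0201,0.9908,-0.1339,0.3549],[-0.9998,-0.0188,0.0116,0.0089],[0.009,0.1341,0.9909,1.0384]])
KS=np.array([[522.80791,0,273.0889],[0,522.80791,214.40709],[0,0,1]])
MS=np.array([[-0.9996,-0.028,-0.0029,0.4625],[0.0082,-0.388,0.9216,1.2995],[-0.0269,0.9212,0.3881,0.6429]])
def ray(K,M,r,c):
    d=np.array([(c-K[0,2])/K[0,0],-(r-K[1,2])/K[1,1],-1.]); return M[:,3],M[:,:3]@d
def onz(K,M,r,c,z):
    o,d=ray(K,M,r,c); return np.round(o+d*(z-o[2])/d[2],4)
def proj(K,M,p):
    q=M[:,:3].T@(np.asarray(p)-M[:,3]); return np.round([K[1,2]-K[1,1]*q[1]/-q[2],K[0,2]+K[0,0]*q[0]/-q[2]],1)
E
python3 - <<'E'
from h import *
im=cv2.imread('pics/top0.png')
def z(im,r0,r1,c0,c1,s,f): cv2.imwrite('pics/'+f,cv2.resize(im[r0:r1,c0:c1],None,fx=s,fy=s,interpolation=cv2.INTER_CUBIC))
z(im,150,280,230,440,3.8,'z1.png'); z(im,220,260,120,220,8,'z2.png')
ims=cv2.imread('pics/side0.png'); z(ims,170,340,200,340,3.5,'z3.png')
print('bat',onz(KT,MT,241,142,.0075),'lid',onz(KT,MT,193,414,.03),'mouth',onz(KT,MT,204,301,.156),'stand',onz(KT,MT,198,297,0.01))
E
```

```text
bat [0.4193 0.368  0.0075] lid [ 0.5287 -0.3409  0.03  ] mouth [ 0.4866 -0.0395  0.156 ] stand [ 0.5245 -0.0374  0.01  ]
```

View pics/z1.png

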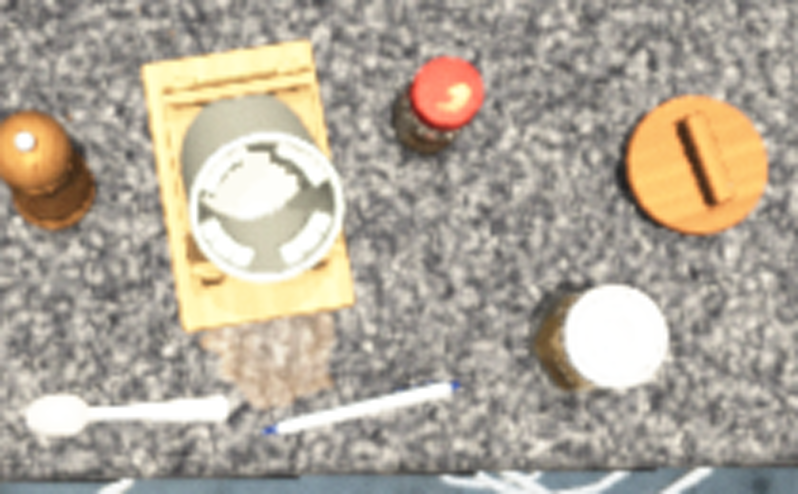

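View pics/z2.png

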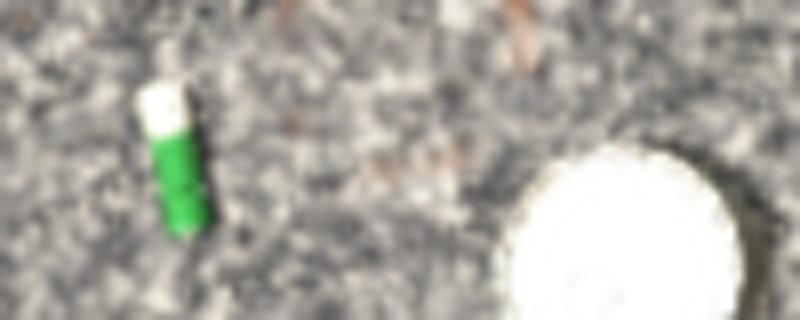

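View pics/z3.png

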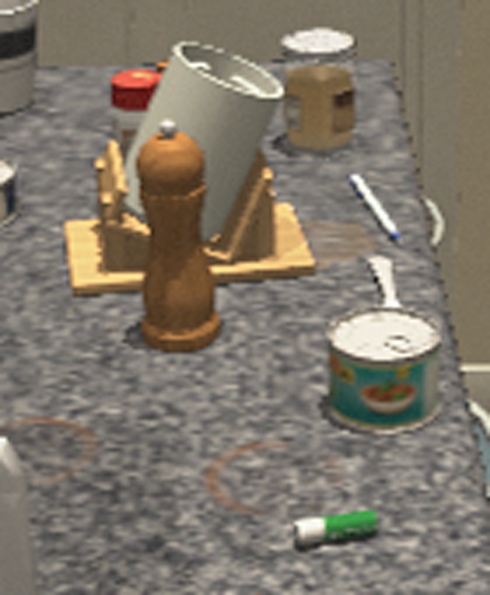

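```bash
cat >> h.py <<'E'
def frame(yaw,lean=np.radians(25)):
    f=np.array([-np.cos(yaw),-np.sin(yaw),0]) # front
    z=np.cos(lean)*np.array([0,0,1.])+np.sin(lean)*f
    y=np.array([-np.sin(yaw),np.cos(yaw),0]); x=np.cross(y,z)
    return np.column_stack([x,y,z])
E
python3 - <<'E'
from h import *
im=cv2.imread('pics/top0.png')
s=12;r0,c0=180,275
z=cv2.resize(im[r0:230,c0:327],None,fx=s,fy=s,interpolation=cv2.INTER_CUBIC)
yaw=np.radians(9.1); R=frame(yaw)
m=np.array([0.4866,-0.0395,0.156])
def dr(z,R,m,rad,h,col):
    for a in np.radians(np.arange(0,360,4)):
        p=m+R@np.array([rad*np.cos(a),rad*np.sin(a),h]); r,c=proj(KT,MT,p)
        cv2.circle(z,(int((c-c0+.5)*s),int((r-r0+.5)*s)),2,col,-1)
z2=z.copy()
dr(z2,R,m,.046,0,(0,0,255)); dr(z2,R,m,.042,0,(0,255,0)); dr(z2,R,m,.031,-.014,(255,0,0))
cv2.imwrite('pics/m1.png',z2); cv2.imwrite('pics/m0.png',z)
# stand outline
b=[(-.095,-.06),(.095,-.06),(.095,.06),(-.095,.06)]
print([onz(KT,MT,150+v/3.8,230+u/3.8,0.012).tolist() for u,v in [(143,65),(310,42),(354,302),(188,329)]])
E
```

```text
[[0.6089, 0.0388, 0.012], [0.6234, -0.0786, 0.012], [0.4398, -0.1034, 0.012], [0.4235, 0.0108, 0.012]]
```

View pics/m1.png

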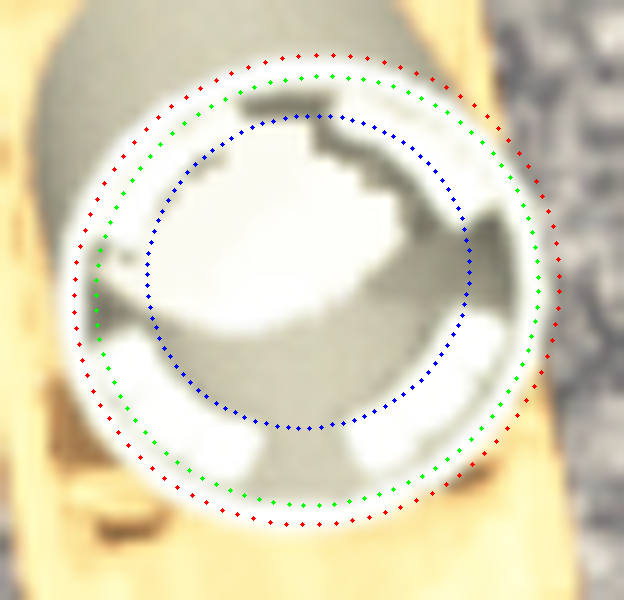

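View pics/m0.png

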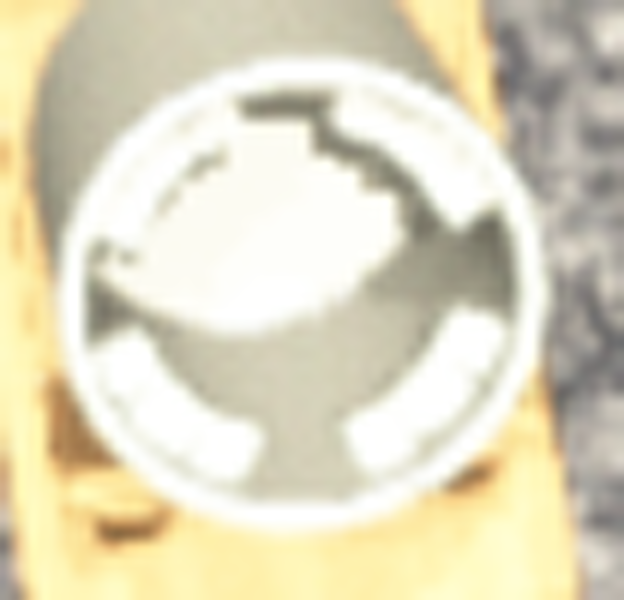

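Run:
```python
from h import *
s=12;r0,c0=180,275
R=frame(np.radians(8)); m=np.array([0.4858,-0.037,0.156]); f=m-R[:,2]*.014
for nm,u,v in [('BL',250,480),('BLi',265,430),('BR',360,475),('BRi',345,430),('Rt',500,210),('Rti',460,230),('Rb',515,320),('Rbi',455,305),('Lb',90,342),('Lbi',140,330),('Lt',95,245),('Tl',240,105),('Tr',335,100)]:
    o,d=ray(KT,MT,r0+v/s-.5,c0+u/s-.5); t=((f-o)@R[:,2])/(d@R[:,2]); p=R.T@(o+t*d-f)
    print(nm,np.round(p*1000,1),round(np.degrees(np.arctan2(p[1],p[0])),1))
z=cv2.imread('pics/m0.png')
for rad,h,col in [(.046,0,(0,0,255)),(.042,0,(0,255,0)),(.031,-.014,(255,0,0))]:
    for a in np.radians(np.arange(0,360,4)):
        r,c=proj(KT,MT,m+R@np.array([rad*np.cos(a),rad*np.sin(a),h])); cv2.circle(z,(int((c-c0+.5)*s),int((r-r0+.5)*s)),2,col,-1)
cv2.imwrite('pics/m2.png',z)
# lid grip ends, at z=35+22 ? : lid_seat height on table 22mm -> bar top 57mm
im=cv2.imread('pics/top0.png')
cv2.imwrite('pics/l0.png',cv2.resize(im[170:220,390:440],None,fx=12,fy=12,interpolation=cv2.INTER_CUBIC))
```

```text
BL [-38.9  14.2   0. ] 159.9
BLi [-29.3  10.   -0. ] 161.1
BR [-41.4  -7.    0. ] -170.3
BRi [-31.9  -5.3  -0. ] -170.5
Rt [  7.  -40.3  -0. ] -80.1
Rti [  4.3 -32.2  -0. ] -82.4
Rb [-15.2 -40.6   0. ] -110.6
Rbi [-10.4 -29.5  -0. ] -109.3
Lb [-6.2 40.9 -0. ] 98.7
Lbi [-5.4 31.1 -0. ] 99.9
Lt [12.7 37.2 -0. ] 71.2
Tl [35.4  6.2 -0. ] 9.9
Tr [ 33.5 -11.8  -0. ] -19.3
```

View pics/m2.png

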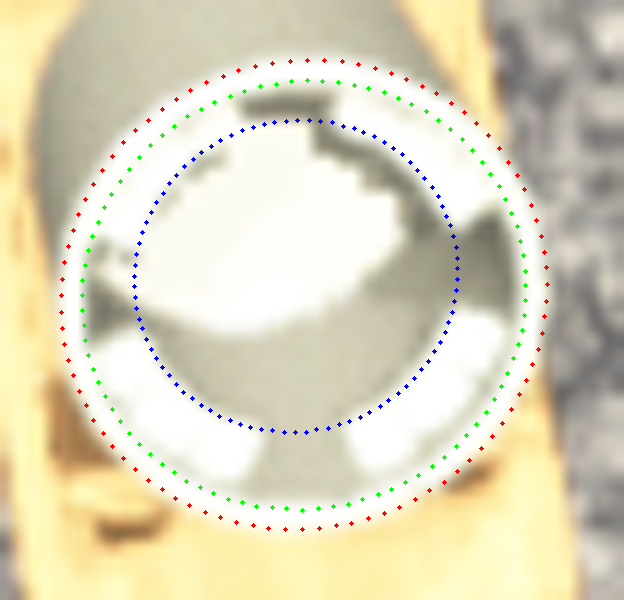

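View pics/l0.png

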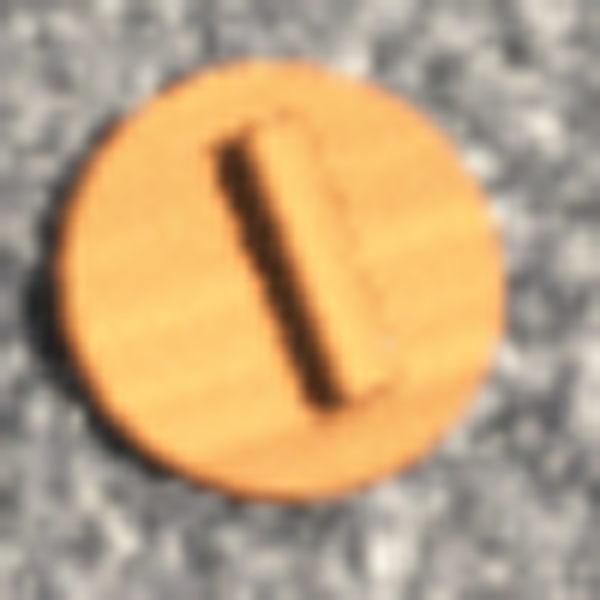

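```bash
cat >> h.py <<'E'
def go(p,yaw_deg,verbose=True):
    s=ctrl.state(); R=s['ee_rot']; d=R.T@(np.array(p)-s['eef_pos'])*1000
    cur=np.degrees(np.arctan2(R[1,1],R[0,1])); t=-np.radians((yaw_deg-cur+180)%360-180)
    print('t',round(s['t'],2),'pos',np.round(s['eef_pos'],4),'yaw',round(cur,1),'-> shift',np.round(d,1),'turn',round(t,3),'j',np.round(s['joints'],2),'F',np.round(s['contact_force'],1),'w',round(s['gripper_width'],4))
E
python3 - <<'E'
from h import *
b=onz(KT,MT,220+160/8-.5,120+175/8-.5,.0075)
e1=onz(KT,MT,220+85/8-.5,120+163/8-.5,.012);e2=onz(KT,MT,220+233/8-.5,120+187/8-.5,.012)
print(b,e1,e2,np.degrees(np.arctan2(*(e1-e2)[[1,0]])))
# side view check: battery ctr zoom3 (335,527)/3.5 offset (170,200)
print('side bat',onz(KS,MS,170+527/3.5-.5,200+335/3.5-.5,.0075))
a=[onz(KT,MT,170+v/12-.5,390+u/12-.5,.057) for u,v in [(252,130),(298,118),(385,378),(338,400)]]
print(a,np.mean(a,0)); e=(a[0]+a[1]-a[2]-a[3]);print(np.degrees(np.arctan2(e[1],e[0])))
# disc top z=30 circle extremes
print([onz(KT,MT,170+v/12-.5,390+u/12-.5,.030) for u,v in [(62,280),(505,280),(285,58),(285,498)]])
go((b[0],b[1],.12),99)
E
```

```text
[0.4232 0.3697 0.0075] [0.4473 0.3727 0.012 ] [0.3993 0.3636 0.012 ] 10.734923883650753
side bat [0.4252 0.3688 0.0075]
[array([ 0.5569, -0.3248,  0.057 ]), array([ 0.5593, -0.3347,  0.057 ]), array([ 0.5033, -0.3494,  0.057 ]), array([ 0.4988, -0.3392,  0.057 ])] [ 0.529575 -0.337025  0.057   ]
14.30767355454523
[array([ 0.5301, -0.2906,  0.03  ]), array([ 0.5283, -0.3868,  0.03  ]), array([ 0.5783, -0.3422,  0.03  ]), array([ 0.4816, -0.336 ,  0.03  ])]
t 2.1 pos [0.1476 0.4777 0.2313] yaw 72.8 -> shift [-295.2  -21.8  111.3] turn -0.457 j [ 1.27  0.21 -0.03  1.32  0.    1.57] F [ 0.1 -0.2  0.4] w 0.0855
```

Run:
```python
from h import *
go((.424,.3693,.08),100)
```

```text
t 2.1 pos [0.1476 0.4777 0.2313] yaw 72.8 -> shift [-296.   -22.   151.3] turn -0.474 j [ 1.27  0.21 -0.03  1.32  0.    1.57] F [ 0.1 -0.2  0.4] w 0.0855
```

>>> drive_tool --increments '[[[-40,-3,20],-0.06],[[-80,-6,40],-0.12],[[-120,-9,60],-0.19],[[-160,-12,80],-0.25],[[-200,-15,100],-0.32],[[-240,-18,120],-0.38],[[-270,-20,140],-0.44],[[-296,-22,151],-0.475],[[-296,-22,151],-0.475],[[-296,-22,151],-0.475]]' --fingers 0.6

```text
t: 3.1
eef_pos: [0.424, 0.3689, 0.0801]
ee_rot: [[-0.985, -0.173, -0.001], [-0.173, 0.985, -0.0], [0.001, -0.0, -1.0]]
contact_force: [0.3, 0.5, -0.4]
gripper_width: 0.0512
```

Run:
```python
from h import *
cap('wrist','w1.png'); go((.424,.3693,.003),100)
```

```text
t 3.15 pos [0.4237 0.3694 0.0805] yaw 100.0 -> shift [-0.3 -0.2 77.5] turn 0.0 j [ 0.72  0.41 -0.15  1.01  0.    0.54] F [-0.4 -0.   0. ] w 0.0515
```

View pics/w1.png

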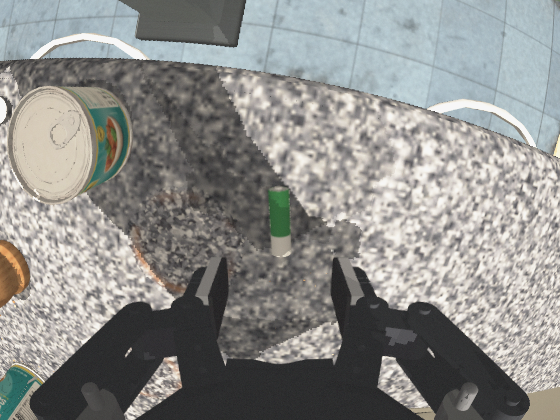

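>>> drive_tool --increments '[[[0,0,25],0],[[0,0,50],0],[[0,0,70],0],[[0,0,77],0],[[0,0,77],0],[[0,0,77],0],[[0,0,77],0],[[0,0,77],0],[[0,0,77],0],[[0,0,77],0]]'

```text
t: 4.15
eef_pos: [0.4241, 0.3693, 0.0036]
ee_rot: [[-0.985, -0.174, 0.0], [-0.174, 0.985, 0.0], [-0.0, 0.0, -1.0]]
contact_force: [0.1, 0.4, -0.2]
gripper_width: 0.0511
```

>>> drive_tool --increments '[[[0,0,0],0],[[0,0,0],0],[[0,0,0],0],[[0,0,0],0],[[0,0,0],0],[[0,0,-15],0],[[0,0,-50],0],[[0,0,-100],0],[[0,0,-150],0],[[0,0,-200],0]]' --fingers 0.05

```text
t: 5.15
eef_pos: [0.4236, 0.3689, 0.2052]
ee_rot: [[-0.985, -0.174, -0.0], [-0.174, 0.985, -0.0], [0.0, -0.0, -1.0]]
contact_force: [1.1, 1.4, -0.7]
gripper_width: 0.0142
```

Run:
```python
from h import *
R=frame(np.radians(8)); m=np.array([0.4858,-0.037,0.156]); f=m-R[:,2]*.014; print(R,f)
go((f[0],f[1],.215),8)
```

```text
[[ 0.89748766 -0.1391731  -0.41850537]
 [ 0.12613367  0.99026807 -0.05881709]
 [ 0.42261826  0.          0.90630779]] [ 0.49165908 -0.03617656  0.14331169]
t 5.15 pos [0.4236 0.3689 0.2052] yaw 100.0 -> shift [   3.6 -410.7   -9.7] turn 1.606 j [ 0.72  0.35  0.08  1.3  -0.    0.54] F [ 1.1  1.4 -0.7] w 0.0142
```

>>> drive_tool --increments '[[[0,-40,-15],0.14],[[0,-85,-15],0.28],[[1,-130,-15],0.42],[[1,-175,-15],0.56],[[2,-220,-15],0.7],[[2,-265,-15],0.84],[[3,-310,-15],0.98],[[3,-355,-15],1.12],[[4,-395,-15],1.27],[[4,-411,-15],1.41]]'

```text
t: 6.15
eef_pos: [0.4917, -0.0393, 0.2182]
ee_rot: [[-0.321, 0.947, -0.0], [0.947, 0.321, -0.001], [-0.0, -0.0, -1.0]]
contact_force: [0.0, 0.1, 0.1]
gripper_width: 0.0143
```

Run:
```python
from h import *
go((.4917,-.0362,.215),8)
```

```text
t 6.15 pos [ 0.4917 -0.0393  0.2182] yaw 18.7 -> shift [2.9 1.  3.2] turn 0.188 j [-0.08  0.2  -0.08  1.29 -0.    1.16] F [0.  0.1 0.1] w 0.0143
```

>>> drive_tool --increments '[[[0,0,0],0.1],[[0,0,0],0.188],[[0,0,5],0.188],[[0,0,10],0.188],[[0,0,15],0.188],[[0,0,20],0.188],[[0,0,20],0.188],[[0,0,20],0.188],[[0,0,20],0.188],[[0,0,20],0.188]]'

```text
t: 7.15
eef_pos: [0.4918, -0.0361, 0.1985]
ee_rot: [[-0.148, 0.989, 0.0], [0.989, 0.148, -0.0], [-0.0, 0.0, -1.0]]
contact_force: [-0.6, -0.0, 0.7]
gripper_width: 0.0141
```

Run:
```python
from h import *
cap('top','t2.png');cap('side','s2.png')
im=cv2.imread('pics/top0.png');
def z(f,r0,r1,c0,c1,s,g): cv2.imwrite('pics/'+g,cv2.resize(cv2.imread('pics/'+f)[r0:r1,c0:c1],None,fx=s,fy=s,interpolation=cv2.INTER_CUBIC))
z('s2.png',130,270,200,330,4,'s2z.png')
z('t2.png',150,260,240,360,5,'t2z.png')
go((.4917,-.0362,.135),8)
```

```text
t 7.25 pos [ 0.4918 -0.0362  0.1985] yaw 8.5 -> shift [-0.  -0.1 63.5] turn 0.008 j [-0.07  0.21 -0.13  1.24 -0.    1.35] F [ 1.  -0.4 -0.3] w 0.0144
```

View pics/s2z.png

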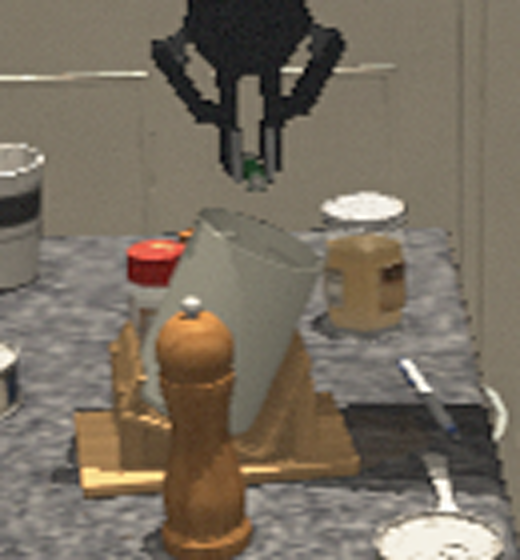

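View pics/t2z.png

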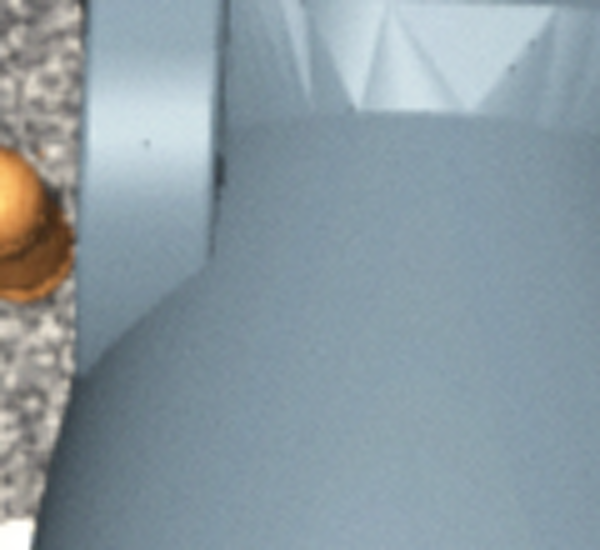

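Run:
```python
from h import *
R=frame(np.radians(8)); m=np.array([0.4858,-0.037,0.156])
z=cv2.imread('pics/s2z.png')
for a in np.radians(np.arange(0,360,6)):
    r,c=proj(KS,MS,m+R@np.array([.046*np.cos(a),.046*np.sin(a),0])); cv2.circle(z,(int((c-200+.5)*4),int((r-130+.5)*4)),1,(0,0,255),-1)
cv2.imwrite('pics/s2m.png',z[150:350,100:400].repeat(2,0).repeat(2,1))
```

```text
(no output)
```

View pics/s2m.png

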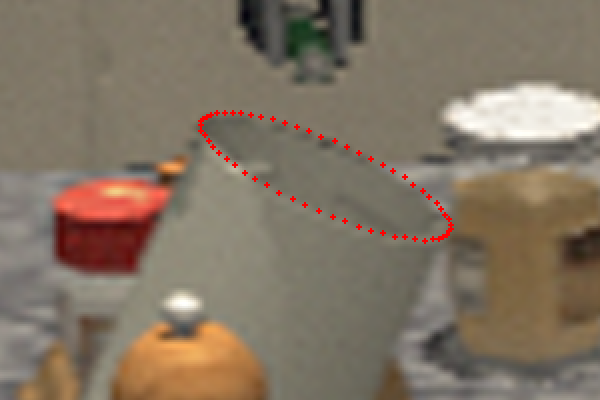

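>>> drive_tool --increments '[[[0,0,8],0],[[0,0,16],0],[[0,0,24],0],[[0,0,32],0],[[0,0,40],0],[[0,0,47],0],[[0,0,54],0],[[0,0,60],0],[[0,0,62],0],[[0,0,62],0]]'

```text
t: 8.25
eef_pos: [0.4916, -0.0362, 0.1361]
ee_rot: [[-0.147, 0.989, -0.0], [0.989, 0.147, 0.0], [0.0, -0.0, -1.0]]
contact_force: [1.3, 0.3, 0.6]
gripper_width: 0.0145
```

>>> drive_tool --increments '[[[0,0,0],0],[[0,0,0],0],[[0,0,0],0],[[0,0,0],0],[[0,0,0],0],[[0,0,0],0],[[0,0,-20],0],[[0,0,-50],0],[[0,0,-90],0],[[0,0,-130],0]]' --fingers 0.3

```text
t: 9.25
eef_pos: [0.4912, -0.0361, 0.2677]
ee_rot: [[-0.147, 0.989, -0.001], [0.989, 0.147, 0.0], [0.0, -0.001, -1.0]]
contact_force: [1.3, -0.7, 0.1]
gripper_width: 0.0258
```

Run:
```python
from h import *
cap('wrist','w3.png'); go((.5297,-.338,.12),105)
```

```text
t 9.3 pos [ 0.493  -0.0363  0.2739] yaw 8.5 -> shift [-303.6   -9.2  154.3] turn -1.685 j [-0.07  0.19  0.05  1.42 -0.    1.35] F [-2.8  0.2  6.7] w 0.0256
```

View pics/w3.png

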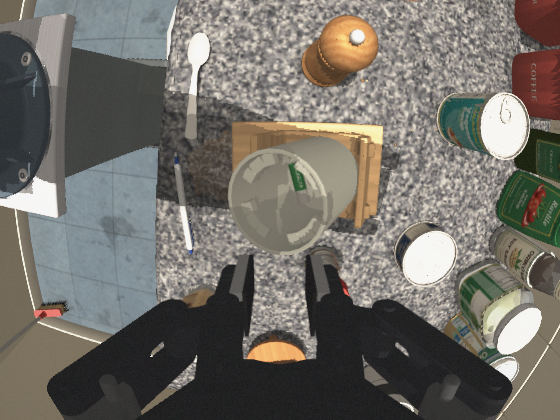

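```bash
cat >> h.py <<'E'
KW=np.array([[325.19226,0,279.22665],[0,325.19226,207.8003],[0,0,1]])
def wray(M,r,c):
    u=np.array([c-KW[0,2],-(r-KW[1,2])]); n=np.linalg.norm(u); th=n/KW[0,0]
    d=np.array([*(u/n*np.sin(th)),-np.cos(th)]); return M[:3,3],M[:3,:3]@d
E
python3 - <<'E'
from h import *
d=cams.capture('wrist'); M=d['cam_to_world']; np.save('Mw3.npy',M)
im=d['color'][:,:,::-1]; cv2.imwrite('pics/w3z.png',cv2.resize(im[120:270,215:370],None,fx=4,fy=4,interpolation=cv2.INTER_CUBIC))
R=frame(np.radians(8)); m=np.array([0.4858,-0.037,0.156])
for h in (-.005,-.05,-.1165):
    for r,c in [(165,292),(188,300)]:
        o,dd=wray(M,r,c); f=m+R[:,2]*h; t=((f-o)@R[:,2])/(dd@R[:,2]); print(h,np.round(R.T@(o+t*dd-m)*1000,1))
E
```

```text
-0.005 [18.7 30.8 -5. ]
-0.005 [26.  12.6 -5. ]
-0.05 [  0.3  21.8 -50. ]
-0.05 [  9.    0.2 -50. ]
-0.1165 [ -26.8    8.6 -116.5]
-0.1165 [ -16.   -18.2 -116.5]
```

View pics/w3z.png

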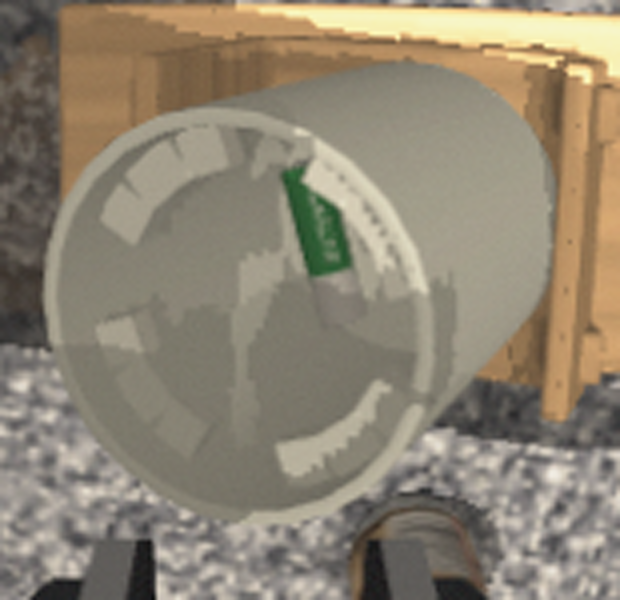

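Run:
```python
from h import *
M=np.load('Mw3.npy')
R=frame(np.radians(8)); m=np.array([0.4858,-0.037,0.156]); f=m-R[:,2]*.014
for nm,u,v in [('A1',103,213),('A1o',135,243),('A2',235,150),('A2o',225,125),('B1',300,160),('B2',425,290),('C1',385,382),('C2',278,450),('C2o',290,478),('D2',212,430),('D2o',190,455),('D1',98,325),('D1i',135,318),('rimL',45,285),('rimR',432,330),('rimT',230,110),('rimB',250,522)]:
    h=0 if 'rim' in nm else -.014
    o,d=wray(M,120+v/4-.5,215+u/4-.5); g=m+R[:,2]*h; t=((g-o)@R[:,2])/(d@R[:,2]); p=R.T@(o+t*d-g)
    print(nm,np.round(p*1000,1),round(np.degrees(np.arctan2(p[1],p[0])),1),round(1000*np.hypot(p[0],p[1]),1))
```

```text
A1 [-35.4  17.8  -0. ] 153.3 39.6
A1o [-27.1  11.6   0. ] 156.8 29.5
A2 [-2.3 34.5  0. ] 93.8 34.5
A2o [-4.7 39.7 -0. ] 96.7 40.0
B1 [12.7 33.5 -0. ] 69.3 35.8
B2 [40.9  8.9 -0. ] 12.2 41.9
C1 [ 33.  -12.3   0. ] -20.4 35.2
C2 [  8.5 -32.1  -0. ] -75.1 33.2
C2o [ 11.6 -38.4  -0. ] -73.2 40.1
D2 [ -7.9 -30.1  -0. ] -104.7 31.1
D2o [-13.7 -37.3  -0. ] -110.1 39.7
D1 [-37.5  -9.   -0. ] -166.5 38.6
D1i [-27.5  -6.   -0. ] -167.6 28.2
rimL [-42.5   3.5   0. ] 175.3 42.6
rimR [47.   4.9  0. ] 6.0 47.2
rimT [ 3.2 45.   0. ] 85.9 45.1
rimB [  8.2 -44.    0. ] -79.4 44.8
```

Run:
```python
from h import *
go((.5297,-.338,.20),104.5)
```

```text
t 9.35 pos [ 0.4935 -0.0363  0.2712] yaw 8.5 -> shift [-303.6   -9.2   71.6] turn -1.676 j [-0.07  0.19  0.04  1.41 -0.    1.35] F [ 0.6 -0.3 -0.1] w 0.0252
```

>>> drive_tool --increments '[[[-25,0,0],-0.14],[[-60,-1,0],-0.28],[[-95,-2,10],-0.42],[[-130,-3,20],-0.56],[[-165,-4,30],-0.7],[[-200,-5,40],-0.84],[[-235,-6,50],-0.98],[[-270,-8,60],-1.12],[[-304,-9,70],-1.26],[[-304,-9,70],-1.4]]' --fingers 0.6

```text
t: 10.35
eef_pos: [0.5266, -0.3413, 0.1935]
ee_rot: [[-1.0, 0.02, -0.003], [0.02, 1.0, 0.001], [0.003, 0.001, -1.0]]
contact_force: [0.1, 0.6, 0.0]
gripper_width: 0.0512
```

Run:
```python
from h import *
go((.5297,-.338,.12),104.5)
```

```text
t 10.35 pos [ 0.5266 -0.3413  0.1935] yaw 88.8 -> shift [-3.2  3.3 73.5] turn -0.273 j [-0.57  0.5   0.27  1.35 -0.   -0.55] F [0.1 0.6 0. ] w 0.0512
```

>>> drive_tool --increments '[[[0,0,20],-0.14],[[0,0,40],-0.273],[[0,0,60],-0.273],[[0,0,74],-0.273],[[0,0,74],-0.273],[[0,0,74],-0.273],[[0,0,74],-0.273],[[0,0,74],-0.273],[[0,0,74],-0.273],[[0,0,74],-0.273]]'

```text
t: 11.35
eef_pos: [0.5277, -0.3382, 0.1226]
ee_rot: [[-0.969, -0.248, 0.0], [-0.248, 0.969, -0.0], [-0.0, -0.0, -1.0]]
contact_force: [-0.1, -0.4, -0.2]
gripper_width: 0.0511
```

Run:
```python
from h import *
d=cap('wrist','w4.png'); M=d['cam_to_world'];np.save('Mw4.npy',M); go((.5297,-.338,.039),104.5)
```

```text
t 11.4 pos [ 0.5277 -0.3382  0.1225] yaw 104.3 -> shift [-2.  -0.3 83.5] turn -0.003 j [-0.57  0.51  0.12  1.18 -0.   -0.82] F [-0.6  0.5  0.4] w 0.0514
```

View pics/w4.png

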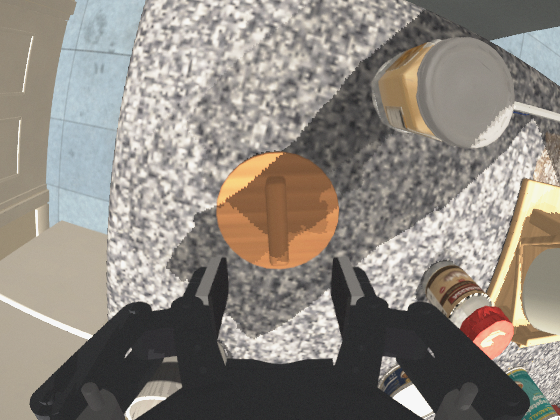

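Run:
```python
from h import *
M=np.load('Mw4.npy')
def w(r,c,z): o,d=wray(M,r,c); return np.round(o+d*(z-o[2])/d[2],4)
a,b=w(178,276,.057),w(262,278,.057); print(a,b,(a+b)/2,np.degrees(np.arctan2(*(b-a)[[1,0]])))
l,r,t,bb=w(210,217,.03),w(210,339,.03),w(152,278,.03),w(269,278,.03); print((l+r)/2,(t+bb)/2)
```

```text
[ 0.4983 -0.3489  0.057 ] [ 0.5576 -0.3325  0.057 ] [ 0.52795 -0.3407   0.057  ] 15.459308072092323
[ 0.5282  -0.34005  0.03   ] [ 0.53135 -0.33925  0.03   ]
```

>>> drive_tool --increments '[[[-1,-1,20],-0.01],[[-1,-1,40],-0.01],[[-1,-1,60],-0.01],[[-1,-1,75],-0.01],[[-1,-1,83],-0.01],[[-1,-1,83],-0.01],[[-1,-1,83],-0.01],[[-1,-1,83],-0.01],[[-1,-1,83],-0.01],[[-1,-1,83],-0.01]]' --fingers 0.5

```text
t: 12.4
eef_pos: [0.529, -0.339, 0.0398]
ee_rot: [[-0.966, -0.257, 0.001], [-0.257, 0.966, -0.0], [-0.0, -0.001, -1.0]]
contact_force: [0.3, -0.5, 0.1]
gripper_width: 0.0427
```

>>> drive_tool --increments '[[[0,0,0],0],[[0,0,0],0],[[0,0,0],0],[[0,0,0],0],[[0,0,0],0],[[0,0,-5],0],[[0,0,-15],0],[[0,0,-30],0],[[0,0,-50],0],[[0,0,-70],0]]' --fingers 0.05

```text
t: 13.4
eef_pos: [0.5286, -0.3388, 0.1106]
ee_rot: [[-0.966, -0.257, -0.0], [-0.257, 0.966, 0.0], [0.0, 0.0, -1.0]]
contact_force: [-0.6, -1.0, -1.2]
gripper_width: 0.0126
```

Run:
```python
from h import *
d=cap('wrist','w5.png'); go((.482,-.0376,.24),93)
```

```text
t 13.45 pos [ 0.5299 -0.3396  0.1141] yaw 104.9 -> shift [ -31.7  303.8 -126.7] turn 0.208 j [-0.57  0.52  0.11  1.16  0.   -0.83] F [ 0.3 -0.9  3.1] w 0.0127
```

View pics/w5.png

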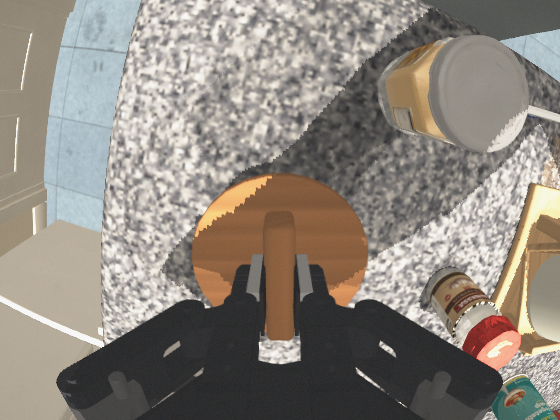

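>>> drive_tool --increments '[[[0,0,-40],0],[[0,0,-80],0],[[-2,20,-115],0.02],[[-6,60,-127],0.05],[[-11,105,-127],0.08],[[-15,150,-127],0.11],[[-20,195,-127],0.14],[[-25,240,-127],0.17],[[-29,280,-127],0.2],[[-32,304,-127],0.208]]'

```text
t: 14.45
eef_pos: [0.4807, -0.0345, 0.2368]
ee_rot: [[-0.999, -0.053, 0.001], [-0.053, 0.999, 0.0], [-0.001, 0.0, -1.0]]
contact_force: [0.8, -0.4, -0.4]
gripper_width: 0.0129
```

>>> drive_tool --increments '[[[0,0,0],0],[[0,0,0],0],[[0,0,0],0],[[0,0,5],0],[[0,0,10],0],[[0,0,15],0],[[0,0,20],0],[[0,0,25],0],[[0,0,25],0],[[0,0,25],0]]'

```text
t: 15.45
eef_pos: [0.4815, -0.0369, 0.2113]
ee_rot: [[-0.999, -0.052, -0.0], [-0.052, 0.999, -0.0], [0.0, 0.0, -1.0]]
contact_force: [0.7, -0.1, -0.6]
gripper_width: 0.0127
```

Run:
```python
from h import *
cap('side','s6.png'); go((.482,-.0376,.1914),93)
cv2.imwrite('pics/s6z.png',cv2.resize(cv2.imread('pics/s6.png')[130:270,200:330],None,fx=4,fy=4,interpolation=cv2.INTER_CUBIC))
```

```text
t 15.5 pos [ 0.4815 -0.0369  0.2114] yaw 93.0 -> shift [-0.4 -0.8 20. ] turn -0.0 j [-0.08  0.18 -0.12  1.27 -0.   -0.13] F [-0.3 -0.2 -1.5] w 0.0123
```

View pics/s6z.png

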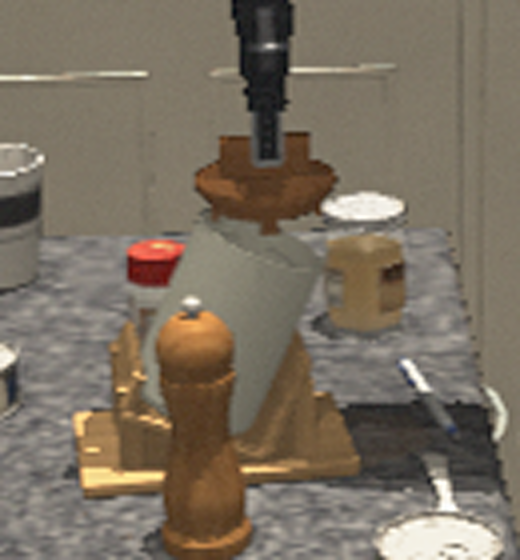

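>>> drive_tool --increments '[[[0,-1,4],0],[[0,-1,8],0],[[0,-1,12],0],[[0,-1,15],0],[[0,-1,18],0],[[0,-1,20],0],[[0,-1,22],0],[[0,-1,23],0],[[0,-1,24],0],[[0,-1,24],0]]'

```text
t: 16.5
eef_pos: [0.481, -0.0382, 0.1882]
ee_rot: [[-0.999, -0.052, 0.0], [-0.052, 0.999, -0.001], [-0.0, -0.001, -1.0]]
contact_force: [-12.6, -2.7, 17.6]
gripper_width: 0.0125
```

Run:
```python
from h import *
cap('side','s7.png'); s=ctrl.state(); print(np.round(s['contact_force'],1),np.round(s['moment'],2),s['eef_pos'])
cv2.imwrite('pics/s7z.png',cv2.resize(cv2.imread('pics/s7.png')[140:240,210:310],None,fx=6,fy=6,interpolation=cv2.INTER_CUBIC))
```

```text
[-12.  -1.  18.] [-0.31  1.93 -0.09] [ 0.48107921 -0.03815447  0.18819121]
```

View pics/s7z.png

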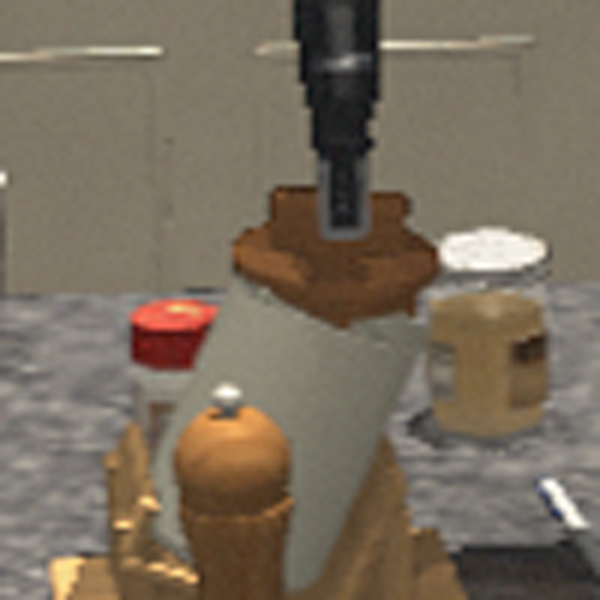

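>>> drive_tool --increments '[[[1,0,1],0],[[1,0,2],0],[[2,0,3],0],[[2,0,4],0],[[3,0,5],0],[[3,0,6],0],[[3,0,7],0],[[4,0,8],0],[[4,0,9],0],[[4,0,10],0]]'

```text
t: 17.55
eef_pos: [0.4769, -0.0381, 0.178]
ee_rot: [[-0.999, -0.052, -0.0], [-0.052, 0.999, -0.0], [0.0, -0.0, -1.0]]
contact_force: [-11.9, 0.7, 15.3]
gripper_width: 0.0126
```

Run:
```python
from h import *
cap('side','s8.png'); s=ctrl.state(); print(np.round(s['contact_force'],1),np.round(s['moment'],2),s['eef_pos'])
cv2.imwrite('pics/s8z.png',cv2.resize(cv2.imread('pics/s8.png')[140:240,210:310],None,fx=6,fy=6,interpolation=cv2.INTER_CUBIC))
```

```text
[-12.6  -0.9  16.6] [ 0.14  1.78 -0.28] [ 0.47683546 -0.03808303  0.17784488]
```

View pics/s8z.png

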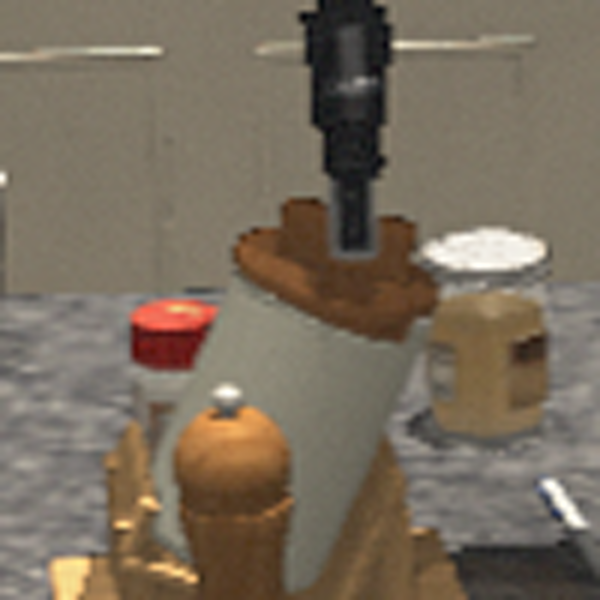

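Works as planned: the lid is pivoting in the pads, front edge going down. I'll continue along the same arc.

>>> drive_tool --increments '[[[0,0,1],0],[[0,0,2],0],[[1,0,3],0],[[1,0,4],0],[[1,0,5],0],[[1,0,6],0],[[1,0,7],0],[[1,0,8],0],[[1,0,8],0],[[1,0,8],0]]'

```text
t: 18.6
eef_pos: [0.4754, -0.0382, 0.1698]
ee_rot: [[-0.999, -0.052, -0.001], [-0.052, 0.999, -0.0], [0.001, 0.0, -1.0]]
contact_force: [-16.1, -1.8, 17.3]
gripper_width: 0.0126
```

Run:
```python
from h import *
cap('side','s9.png'); s=ctrl.state(); print(np.round(s['contact_force'],1),np.round(s['moment'],2),s['eef_pos'])
cv2.imwrite('pics/s9z.png',cv2.resize(cv2.imread('pics/s9.png')[140:240,210:310],None,fx=6,fy=6,interpolation=cv2.INTER_CUBIC))
```

```text
[-15.3  -1.2  17.1] [ 0.32  2.59 -0.29] [ 0.47537897 -0.03818446  0.16979898]
```

View pics/s9z.png

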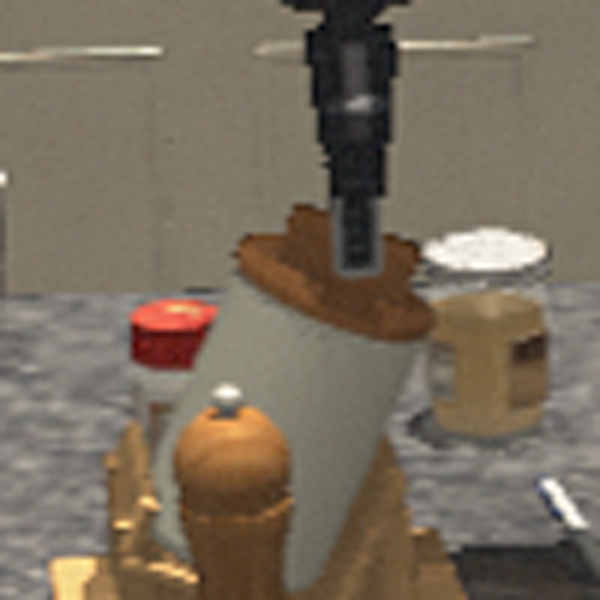

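>>> drive_tool --increments '[[[0,0,1],0],[[0,0,2],0],[[-1,0,2],0],[[-1,0,3],0],[[-1,0,3],0],[[-1,0,4],0],[[-1,0,4],0],[[-1,0,4],0],[[-1,0,4],0],[[-1,0,4],0]]'

```text
t: 19.65
eef_pos: [0.4759, -0.0387, 0.1676]
ee_rot: [[-0.999, -0.051, -0.001], [-0.051, 0.999, -0.001], [0.001, -0.001, -1.0]]
contact_force: [-32.7, -6.6, 52.4]
gripper_width: 0.0126
```

Run:
```python
from h import *
cap('side','s10.png'); s=ctrl.state(); print(np.round(s['contact_force'],1),np.round(s['moment'],2),s['eef_pos'])
z=cv2.resize(cv2.imread('pics/s10.png')[140:240,210:310],None,fx=6,fy=6,interpolation=cv2.INTER_CUBIC)
R=frame(np.radians(8)); m=np.array([0.4858,-0.037,0.156])
for h,col in [(0,(0,255,0)),(.008,(0,0,255))]:
  for a in np.radians(np.arange(0,360,6)):
    r,c=proj(KS,MS,m+R@np.array([.048*np.cos(a),.048*np.sin(a),h])); cv2.circle(z,(int((c-210+.5)*6),int((r-140+.5)*6)),1,col,-1)
cv2.imwrite('pics/s10z.png',z)
```

```text
[-33.4  -6.2  51.6] [-0.21  6.03 -0.25] [ 0.47591107 -0.03868518  0.16754326]
```

View pics/s10z.png

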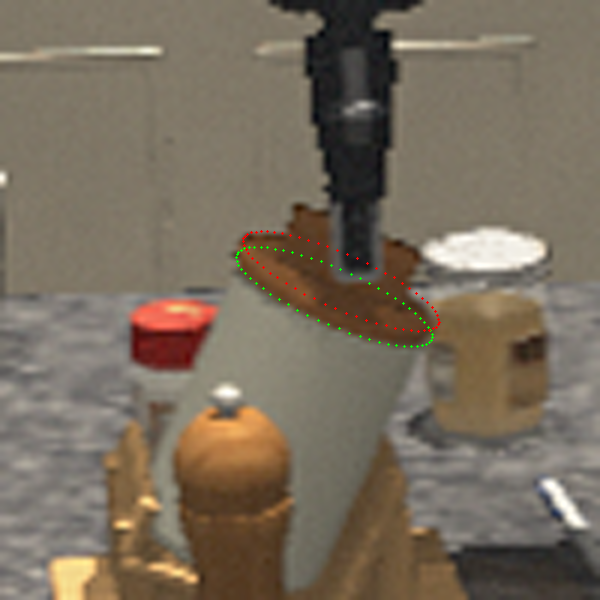

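>>> drive_tool --increments '[[[0,0,-1],0],[[0,0,-2],0],[[1,0,-2],0],[[1,0,-2],0],[[1,0,-2],0],[[1,0,-2],0],[[1,0,-2],0],[[1,0,-2],0],[[1,0,-2],0],[[1,0,-2],0]]'

```text
t: 20.7
eef_pos: [0.4758, -0.0386, 0.1679]
ee_rot: [[-0.999, -0.052, -0.001], [-0.052, 0.999, -0.001], [0.001, -0.001, -1.0]]
contact_force: [-12.9, -4.7, 16.2]
gripper_width: 0.0126
```

>>> drive_tool --increments '[[[0,0,0],0],[[0,0,0],0],[[0,0,0],0],[[0,0,0],0],[[0,0,-15],0],[[0,0,-35],0],[[0,0,-60],0],[[0,0,-90],0],[[0,0,-100],0],[[0,0,-100],0]]' --fingers 0.45

```text
t: 21.7
eef_pos: [0.4774, -0.0382, 0.2683]
ee_rot: [[-0.999, -0.052, 0.002], [-0.052, 0.999, -0.0], [-0.002, -0.0, -1.0]]
contact_force: [1.0, -0.3, -1.2]
gripper_width: 0.0385
```

Run:
```python
from h import *
d=cap('wrist','w11.png');np.save('Mw11.npy',d['cam_to_world'])
cap('side','s11.png'); s=ctrl.state(); print(np.round(s['contact_force'],1),s['eef_pos'],s['gripper_width'])
z=cv2.resize(cv2.imread('pics/s11.png')[140:240,210:310],None,fx=6,fy=6,interpolation=cv2.INTER_CUBIC)
cv2.imwrite('pics/s11z.png',z)
```

```text
[-1.  -0.4 -0.9] [ 0.47642414 -0.03811258  0.26637259] 0.038288323453445836
```

View pics/s11z.png

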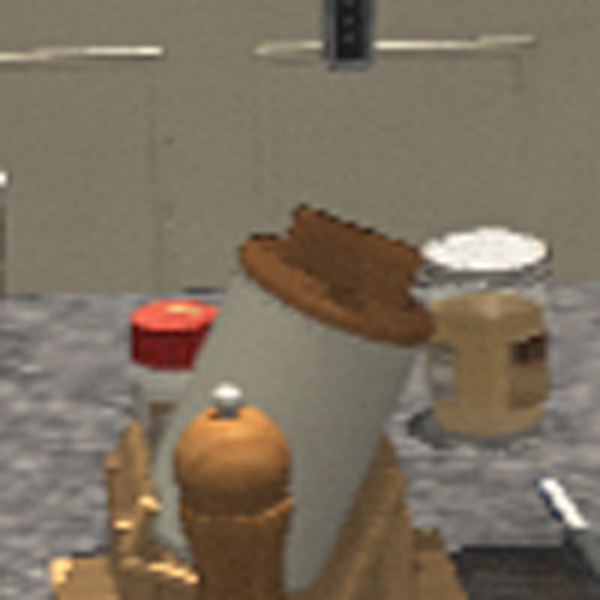

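View pics/w11.png

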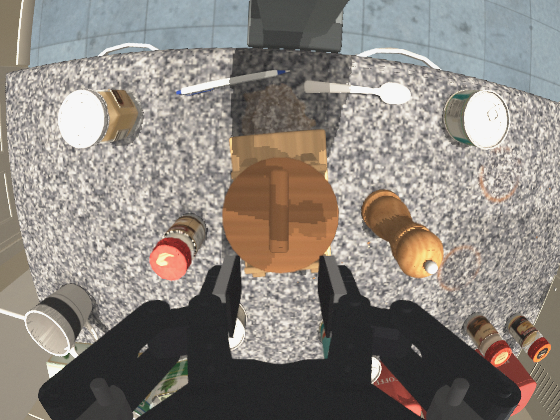

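Run:
```python
from h import *
base=cv2.resize(cv2.imread('pics/s11.png')[150:215,235:300],None,fx=9,fy=9,interpolation=cv2.INTER_CUBIC)
R=frame(np.radians(8))
def circ(z,K,M,m,rad,h,col,r0,c0,s):
  for a in np.radians(np.arange(0,360,3)):
    r,c=proj(K,M,m+R@np.array([rad*np.cos(a),rad*np.sin(a),h])); cv2.circle(z,(int((c-c0+.5)*s),int((r-r0+.5)*s)),1,col,-1)
def bar(z,K,M,m,h0,col,r0,c0,s):
  a=np.radians(-4.7); B=R@np.array([[np.cos(a),-np.sin(a),0],[np.sin(a),np.cos(a),0],[0,0,1]])
  for x in (-.031,.031):
    for y in (-.007,.007):
      for h in np.linspace(.008,.035,10)+h0:
        r,c=proj(K,M,m+B@np.array([x,y,h])); cv2.circle(z,(int((c-c0+.5)*s),int((r-r0+.5)*s)),1,col,-1)
m=np.array([0.4858,-0.037,0.156])
out=[]
for h0 in (0,.008):
  z=base.copy(); 
  for h,col in [(0,(0,255,0)),(.008,(0,0,255))]: circ(z,KS,MS,m,.048,h+h0,col,150,235,9)
  bar(z,KS,MS,m,h0,(255,0,0),150,235,9); out.append(z)
o=np.hstack(out); cv2.imwrite('pics/cmp.png',cv2.resize(o,None,fx=.68,fy=.68))
```

```text
(no output)
```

View pics/cmp.png

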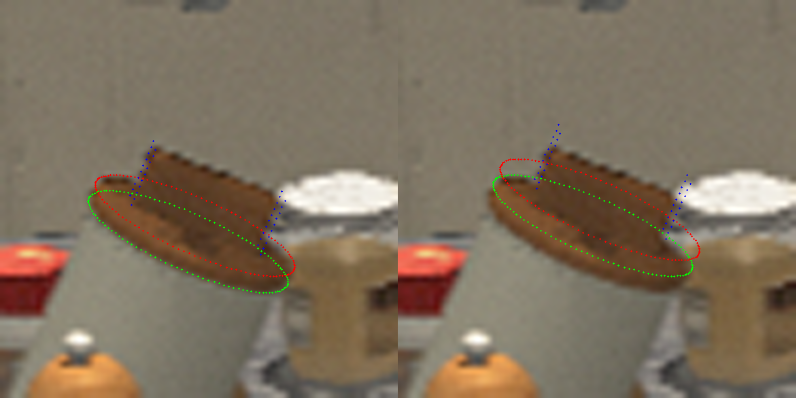

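>>> drive_tool --increments '[[[20,20,-20],0],[[40,50,-40],0],[[60,90,-40],0],[[80,130,-40],0],[[100,170,-40],0],[[110,210,-40],0],[[120,250,-40],0],[[130,290,-40],0],[[130,300,-40],0],[[130,300,-40],0]]'

```text
t: 22.8
eef_pos: [0.3305, 0.2555, 0.306]
ee_rot: [[-0.998, -0.055, -0.002], [-0.055, 0.998, -0.001], [0.002, -0.001, -1.0]]
contact_force: [-1.0, -0.2, -0.6]
gripper_width: 0.0383
```

Run:
```python
from h import *
cap('top','t12.png');cap('side','s12.png')
im=cv2.imread('pics/t12.png')
R=frame(np.radians(8)); m=np.array([0.4858,-0.037,0.156])
s=9;r0,c0=175,270
base=cv2.resize(im[r0:235,c0:330],None,fx=s,fy=s,interpolation=cv2.INTER_CUBIC); outs=[base]
a=np.radians(-4.7); B=R@np.array([[np.cos(a),-np.sin(a),0],[np.sin(a),np.cos(a),0],[0,0,1]])
z=base.copy()
for h,col in [(.008,(0,0,255)),(.016,(255,0,0))]:
  for t in np.radians(np.arange(0,360,3)):
    r,c=proj(KT,MT,m+R@np.array([.048*np.cos(t),.048*np.sin(t),h])); cv2.circle(z,(int((c-c0+.5)*s),int((r-r0+.5)*s)),1,col,-1)
for x in (-.031,.031):
  for y in (-.007,.007):
    r,c=proj(KT,MT,m+B@np.array([x,y,.035])); cv2.circle(z,(int((c-c0+.5)*s),int((r-r0+.5)*s)),3,(0,255,0),-1)
cv2.imwrite('pics/cmp2.png',cv2.resize(np.hstack([base,z]),None,fx=.74,fy=.74))
```

```text
(no output)
```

View pics/cmp2.png

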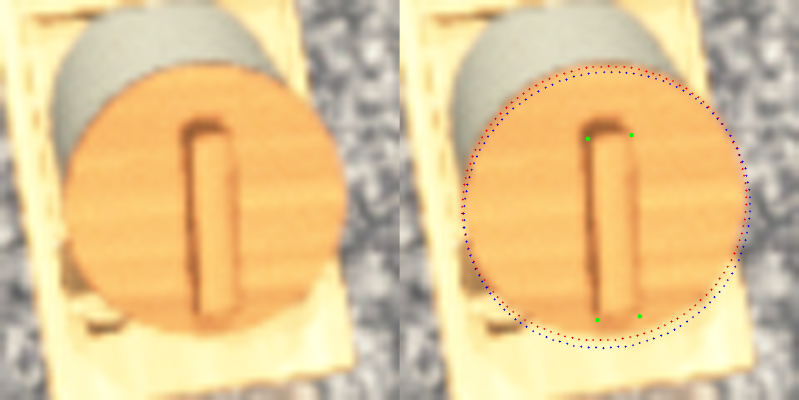

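View pics/t12.png

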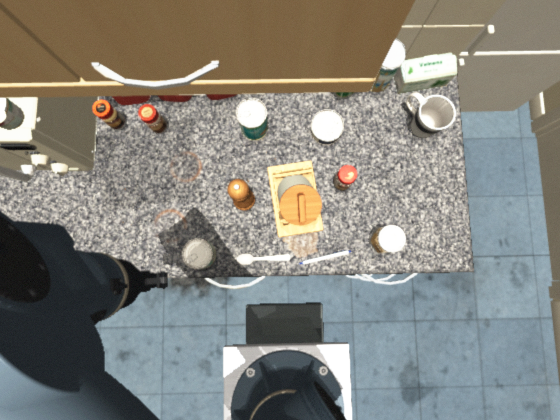

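View pics/s12.png

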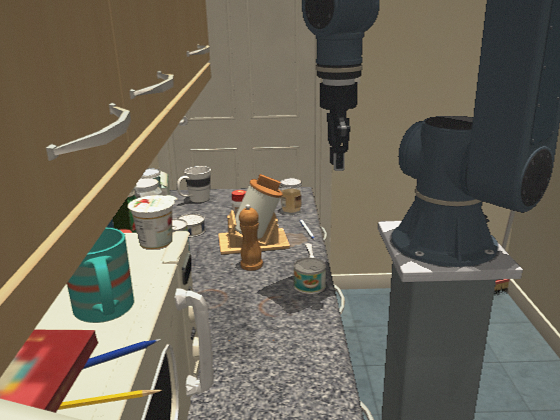

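Run:
```python
from h import *
print(ctrl.state()['t'], ctrl.sign_off())
```

```text
the job is handed in; nothing more can be done
22.9 None
```

I dropped the battery into the jar, seated the lid, pulled the arm clear and handed the job in at t ≈ 22.9 s. No verdict is reported, so success is judged from my own checks.

**Battery:** I picked it off the worktop and released it at flange level. The wrist picture then showed it partly hidden behind the flange, and its apparent length of about 49 mm matched it lying on the jar floor.

**Lid:** The notches showed in the top and wrist pictures, at about −4.7° to the mouth's x axis. I set the lid to that angle before lowering it, so no turning by feel was needed. The tool can't tilt, so I pressed the lid's back edge on the high side of the rim and let the lid pivot in the pads to 25° as it went down.

**Last checks:**
- **Bottoming out:** the upward force jumped from about 17 N to 52 N at tool height 0.168 m. I expected about 0.170 m with the lid home and 0.177 m with it 8 mm proud.
- **Side picture:** the lid matched the home outline to within about a pixel and clearly did not match the 8 mm proud one.
- **Top picture:** size and tilt matched, with the lid about 2 mm from the predicted position. That is within its 2 mm play and the camera calibration.
- **Other things:** the bystanders looked unmoved in the top picture.

**Disagreement:** the wrist camera put the mouth about 2 mm farther back than the top camera did. I worked between the two. I did not do a final press on the lid after letting go.

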